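# Put a chasing punch away in its case and click the lid shut

### The job

Put the steel punch that lies on the bench away in its open wooden case: lay it in the notches of the cradle inside, then swing the lid over and press its free edge down, gently, just until the spring catch clicks and holds it. The lid is thin and cracks if it is pressed or knocked hard, so feel for the click and stop there; leave the hammer, the cup and the jar alone.

Things in the scene. Friction and masses are not known exactly. Their poses are not given: they have to be found in the camera images.
- case: Fixed dark wooden case, screwed to the bench; origin under its centre. Outside 130 mm (x, along the hinge) by 140 mm (y) by 35 mm high, walls 6 mm, floor 6 mm. y points to the hinge; -y is the front wall with the catch. Inside are two pale bars across it, 8 mm thick, 34 mm either side (y) of the centre, tops 28 mm above the bench, each with a notch 20 mm wide whose floor is 14 mm above the bench.
- cradle (a point): Where the punch's centre must rest: over the case's centre, 21 mm above the bench, axes as the case. The two notches lie in line along y and hold the punch level along y, its top 7 mm below the rim. Either way round will do, within 10 mm of the middle lengthwise. Room for fingers between the bars and beside the punch: 60 mm along y, 118 mm along x.
- punch_mid (a point): Centre of the loose steel punch: a square bar 14 x 14 mm, 84 mm long along its y, with a thin 11 mm long tip beyond one end, 90 to 180 g, lying flat on the bench (centre 7 mm up).
- lid (a joint): Angle of the lid in rad: 1.9 to 2.2 at the start (standing open, leaning back), 0 flat on the rim; it grows as the lid opens. The hinge is stiff (0.06 N m friction, gently sprung): the lid stays where it is left, must be pushed all the way and does not fall shut. A clicked lid stays at 0.002 to 0.092, as the catch's height has it; one that is not clicked springs back to 0.102 or more.
- lid_hinge (a point): Middle of the hinge axis, at the lid's under face, 35 mm above the bench and 70 mm (y) from the case's centre; the axis runs along the case's x.
- lid_edge (a point): Middle of the lid's free edge, on its outer face (the upper one when shut). The lid is a dark wooden plate, 140 mm along the hinge, 152 mm from hinge to free edge, 8 mm thick, 100 g, with 12 mm skirts down its two sides and a steel tongue, 30 mm wide and 20 mm long, under the middle of its free edge. Never push the lid with more than 20 N (a fast push costs force too: press at 10 mm/s or less).
- front (a point): Middle of the front wall's top edge. Outside it sits a steel catch with a spring nose; its height differs by up to 11 mm from start to start and is not measured. Pressed near the free edge, the lid's tongue rides down the nose for some 10 mm, the force growing to 6 to 12 N (more nearer the hinge), then drops suddenly: the click. A rigid ledge stops it 3 to 5 mm further down.
Not all that is in view belongs to the job. Of the things that look like the part that bears punch_mid, the middle-sized one is meant. Leave any blue or red look-alike of the case alone.

How it is judged (in metres and radians):
On the way:
1. the punch lies in the cradle's notches, let go, with the lid still open (x of punch_mid in the frame of cradle between -0.006 and 0.006 m and y of punch_mid in the frame of cradle between -0.01 and 0.01 m and z of punch_mid in the frame of cradle between -0.004 and 0.004 m and angle between the y axis of punch_mid and the y axis of cradle, either way round below 0.12 rad and contact force between the fingers and punch below 0.1 N and value of joint lid above 0.6 rad), for 0.2 s.
At the end, for the whole second after the job is handed in: the lid is shut and held by its catch (angle under 0.097 rad), and the punch lies at rest in both notches of the cradle: its centre within 6 mm across, 10 mm along and 4 mm in height of the cradle's middle, in line within 0.12 rad, either way round (x of punch_mid in the frame of cradle between -0.006 and 0.006 m and y of punch_mid in the frame of cradle between -0.01 and 0.01 m and z of punch_mid in the frame of cradle between -0.004 and 0.004 m and angle between the y axis of punch_mid and the y axis of cradle, either way round below 0.12 rad and value of joint lid below 0.097 rad and linear speed of punch below 0.02 m/s); the robot touches nothing.
It fails at once if the lid is pushed too hard (over 20 N) (contact force between any of the fingers, the arm, punch and lid above 20 N).
It fails at once if the hammer is pushed about (over 30 mm) (distance of hammer from where it was at the start of the episode above 0.03 m).
It fails at once if the cup is pushed about (over 30 mm) (distance of cup from where it was at the start of the episode above 0.03 m).
It fails at once if the jar is pushed about (over 30 mm) (distance of jar from where it was at the start of the episode above 0.03 m).
It also fails if it takes over 69 s, if anything falls off the work surface, if the arm or the gripper's body presses on something with over 40 N, if the wrist force passes 120 N, or if a joint passes its speed limit or range.

### The arm

A 6-joint arm with a two-finger parallel gripper is mounted at the origin on the work surface. World frame = base frame: x ahead of the robot, y to its left, z up, the work surface at z = 0. Lengths are in mm, angles in rad, forces in N, time in s.
With the tool pointing down it reaches from about 425 to 950 mm from the base axis. Payload 3.5 kg.
Tool frame: the origin (TCP) lies on the centre line of the jaws, within the pads' length; the fingertips stand 11 mm ahead of it and the grasp point (between the pads) lies 8 mm behind it; z points along the fingers, y is the direction in which the jaws open and shut (so a half turn about z gives the same grasp; the last joint's range is limited). The gripper opens to 85 mm and grips with 20 to 120 N. Pads are 22 mm wide; open, the fingers measure 114 mm over their backs; the gripper's body (76 mm by 85 mm) begins 54 mm behind the grasp point. The pads swing forward as they close: fully open they stand 13 mm farther back than shut.
Start: joints at [1.027, 0.286, 1.577, -0, 1.279, -0.15], TCP at [258.961, 623.334, 242.325] pointing down, gripper open.
Joint ranges: [-2.77, 2.77], [-0.9, 2.22], [0.21, 2.48], [-1.53, 4.67], [0.24, 2.81], [-2.84, 2.84]. Speed limits (rad/s): [2.79, 2.79, 3.14, 3.14, 3.14, 3.14].

### API

Orientations are given as a unit quaternion [w, x, y, z].
In Python, from cell import observe, viewer, robot gives the robot as it stands. The module is installed in compiled form; this text tells all that it offers.
- The arm moves only by the shell command python3 -m pendant 'ROWS'. ROWS is JSON, a list of rows, each a list of 3 entries, a list of its own where there are three numbers: the opening, from 0 (shut) to 1 (fully open), then the shift along the tool's x, y, z in cm, then the turn, a rotation vector about the tool's x, y, z in rad. In form: [[fingers, [tx, ty, tz], [wx, wy, wz]], ...]. A call has 1 to 5 rows; each row is the pose to reach, as a shift and turn from the pose commanded when the call began, along the tool's axes at that moment; what a row does not reach only later rows make up. A row lasts 1/10 s, in which the tool goes at most 50 mm and 8.59 degrees, less where a joint would pass 70% of its speed; a pose out of reach is approached as far as the arm can. A call with a gripper value outside its range is refused whole. The fingers move at their own pace and stop on an object; the grip force is fixed at half the most. Time passes only in rows, so rows that repeat a pose let the fingers close. It gives the time, the measured TCP pose, the force and the opening at its end, in the units of the state.
- observe(): the state, without advancing time (a new reading comes with each control period).
- viewer.capture(name): name is "side" or "top"; returns (picture, depth): 400x640x3 uint8, red, green, blue; 400x640 float32, mm along the optical axis (not along the pixel's ray), 0 where there is no reading.
- viewer.calibration(name): a dict with "fx", "fy", "cx", "cy" (pixels), "R" (3x3) and "t" (3): a world point X has camera coordinates R X + t. Camera axes: x right, y down, z forward; pixel columns grow to the right and rows downward; lengths in mm; the calibration is good to about 2 mm. A picture is of the moment at which its call begins. calibration takes no time and is no camera call.
- robot.sign_off(): hands the job in, once; it reports no verdict.
Trained networks look in the newest picture that a camera, given by its name, has taken for a name from the list of things; names that differ only in an ending like _2 or _b are one class to them, and where a whole thing is asked for, a point or a joint stands for the part that bears it (a point fixed in the world has none). Each returns a list of dicts, best first, with "confidence" (0 to 1); they miss things now and then, are a little off and sometimes report something else, mostly with a low value. They report only what shows in the picture. A call takes as long as a camera call. They do not tell look-alikes from the thing itself.
- viewer.search_frame(camera, name): "rect" ([centre column, centre row, width, height] in pixels, round what is visible of it).
- viewer.trace(camera, name): "pixels" (400x640 bool, what is visible of it) and "rect" ([centre column, centre row, width, height] in pixels, round what is visible of it).
The state is a dict: "time": time; "joint_positions": joint angles; "qd": joint speeds; "joint_torque": joint torques, N m; "eef_pos": TCP position; "tcp_rot": TCP orientation; "force": force on the tool from outside, world axes, zero at the start; "torque": the same for the moment, N m; "width": finger opening in mm.
Only numpy, scipy, OpenCV 4.12 (cv2) and the standard library are available. Lean on these libraries where they do the work, as an engineer would, in place of code of your own. Each camera call takes 0.05 s, during which the arm holds its last target.

## Working session

There is one attempt and no reset: what is moved stays moved. The work goes in short steps, Python scripts to look and compute and a shell command to move; the robot and the scene stay as the last step left them, time stands still between calls to the robot, and variables do not carry over. Pictures are saved under pics/ and viewed, and the job is handed in when it is done.

```bash
mkdir -p pics; ls; python3 - <<'E'
from cell import observe, viewer, robot
import cv2,numpy as np
s=observe();print(s)
for n in ("side","top"):
    p,d=viewer.capture(n); cv2.imwrite(f"pics/{n}0.png",p[:,:,::-1]); np.save(f"{n}_d.npy",d)
    print(n,viewer.calibration(n))
E
```

```text
pics
{'time': 0.0, 'joint_positions': array([ 1.02700047e+00,  2.87214056e-01,  1.57817027e+00, -3.10001115e-05,
        1.27858412e+00, -1.49984493e-01]), 'qd': array([ 0.000574  ,  0.00085891, -0.00055448,  0.00076514, -0.00170334,
        0.00051723]), 'joint_torque': array([-8.98299477e-04, -4.05964887e+01, -2.92627466e+01, -2.06108748e-04,
        5.76778097e-03,  3.74026058e-06]), 'eef_pos': array([258.64694268, 622.80197802, 240.91851991]), 'tcp_rot': array([-3.89900279e-04,  1.95631215e-01,  9.80676816e-01, -1.12218105e-03]), 'force': array([-0.51913363, -0.42250345,  0.13666525]), 'torque': array([-0.03866127,  0.0341136 ,  0.00835435]), 'width': 85.30427303677138}
side {'fx': 373.8831238621696, 'fy': 373.8831238621696, 'cx': 312.96028212786774, 'cy': 196.22577436880832, 'R': array([[ 0.99128952, -0.13124278, -0.01097389],
       [-0.09478408, -0.65309125, -0.75132403],
       [ 0.0914389 ,  0.74581979, -0.65984223]]), 't': array([-515.12221938,   64.81651333,  779.08366705])}
top {'fx': 479.0198724326051, 'fy': 479.0198724326051, 'cx': 318.36899524892146, 'cy': 209.65999236266384, 'R': array([[ 0.02342483, -0.99970023, -0.00712195],
       [-0.97968087, -0.02153518, -0.1994032 ],
       [ 0.19919006,  0.01164823, -0.97989165]]), 't': array([ -26.49726528,  525.99640503, 1044.37343602])}
```

View pics/side0.png

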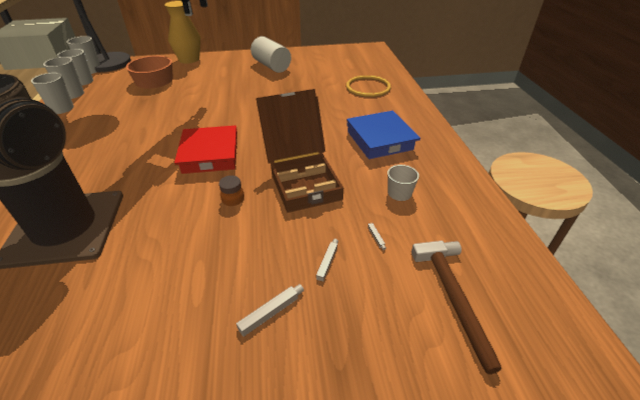

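View pics/top0.png

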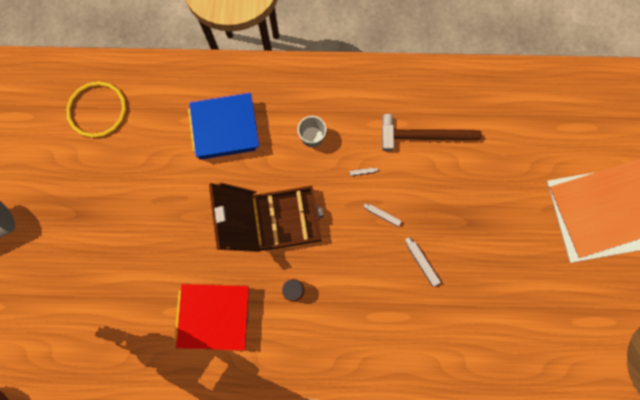

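Side view: there are three punch-like bars, at about (270,310) large, (327,260) middle and (377,236) small. The middle-sized one at (327,260), which is (383,215) in the top view, fits the description. The brown open case is at (305,180) side and (270,218) top. I'll confirm with a crop and measure.

```bash
cat > h.py <<'E'
from cell import observe, viewer, robot
import cv2,numpy as np
def world(cam,u,v,d):
    c=viewer.calibration(cam);R=np.array(c["R"]);t=np.array(c["t"])
    u=np.asarray(u,float);v=np.asarray(v,float)
    X=np.stack([(u-c["cx"])/c["fx"]*d,(v-c["cy"])/c["fy"]*d,d*np.ones_like(u)],-1)
    return (X-t)@R
def onplane(cam,u,v,z):
    c=viewer.calibration(cam);R=np.array(c["R"]);t=np.array(c["t"])
    r=np.stack([(np.asarray(u,float)-c["cx"])/c["fx"],(np.asarray(v,float)-c["cy"])/c["fy"],np.ones(np.shape(u))],-1)@R
    o=-t@R
    return o+r*((z-o[2])/r[...,2])[...,None]
def proj(cam,X):
    c=viewer.calibration(cam);q=np.asarray(X)@np.array(c["R"]).T+c["t"]
    return np.stack([q[...,0]/q[...,2]*c["fx"]+c["cx"],q[...,1]/q[...,2]*c["fy"]+c["cy"]],-1)
E
python3 - <<'E'
from h import *
for n in("side","top"):
    p,d=viewer.capture(n)
    np.save(f"{n}_p.npy",p);np.save(f"{n}_d.npy",d)
    for k in("punch_mid","case","lid"):
        for r in viewer.trace(n,k):
            m=r["pixels"];print(n,k,round(r["confidence"],2),np.round(r["rect"]),m.sum())
            if m.sum()<20: continue
            v,u=np.nonzero(m)
            if k=="punch_mid":
                X=onplane(n,u,v,14.)[:,:2]; rc=cv2.minAreaRect(X.astype(np.float32)); print("   ",rc)
                dd=d[v,u];W=world(n,u[dd>0],v[dd>0],dd[dd>0]);print("   depth z",np.percentile(W[:,2],[5,50,95]),W.mean(0))
            if k!="punch_mid": np.save(f"{n}_{k}_{round(r['rect'][0])}.npy",m)
p=np.load("side_p.npy");cv2.imwrite("pics/c1.png",cv2.resize(p[210:340,230:400,::-1],None,fx=4,fy=4,interpolation=cv2.INTER_CUBIC))
p=np.load("top_p.npy");cv2.imwrite("pics/c2.png",cv2.resize(p[140:300,195:455,::-1],None,fx=3,fy=3,interpolation=cv2.INTER_CUBIC))
E
```

```text
side punch_mid 0.79 [269. 309.  62.  47.] 998
    ((415.62847900390625, -257.9671630859375), (123.59905242919922, 26.942041397094727), 31.031360626220703)
   depth z [ 5.90364572 17.79790875 19.88623486] [ 411.3975674  -261.91020944   15.84981421]
side punch_mid 0.7 [378. 239.  16.  25.] 139
    ((627.3630981445312, -126.74756622314453), (11.320513725280762, 66.63208770751953), 9.649078369140625)
   depth z [ 5.15799857  9.4644274  11.25610316] [ 629.22286415 -122.9575487     8.96152274]
side punch_mid 0.61 [325. 262.  23.  42.] 375
    ((523.5643310546875, -170.14434814453125), (98.85773468017578, 18.020296096801758), 62.873313903808594)
   depth z [ 1.82059982 13.57484799 15.45462241] [ 522.78999838 -170.4305282    12.00411458]
side punch_mid 0.28 [291. 127.  68.  78.] 3860
    ((508.8931579589844, 340.83831787109375), (193.18333435058594, 378.7467956542969), 3.9497594833374023)
   depth z [ 46.42501524 107.15740279 164.26086067] [489.17205863 162.13847166 106.50887667]
side case 0.89 [385. 137.  68.  48.] 2394
side case 0.63 [207. 149.  68.  48.] 2532
side case 0.6 [300. 149.  84.
[... 408 characters left out ...]
.  38.  20.] 254
    ((526.3214111328125, -165.39126586914062), (92.45869445800781, 16.548213958740234), 62.11959457397461)
   depth z [ 3.49081755 14.18983946 18.32573669] [ 525.82793739 -166.38483402   13.5101889 ]
top punch_mid 0.49 [366. 169.  25.  11.] 103
    ((631.36572265625, -119.3717269897461), (11.447320938110352, 59.15577697753906), 8.60787296295166)
   depth z [ 6.19385955  9.91986963 14.78885593] [ 632.72664915 -118.56947209   10.28048532]
top case 0.86 [211. 316.  74.  67.] 4569
top case 0.77 [263. 216. 113.  68.] 6344
top case 0.59 [224. 130.  71.  68.] 3825
top lid 0.96 [225. 126.  71.  64.] 3618
top lid 0.88 [237. 217.  51.  70.] 2798
top lid 0.76 [213. 318.  69.  68.] 4448
```

```bash
ls pics *.npy
```

```text
side_case_207.npy
side_case_300.npy
side_case_385.npy
side_d.npy
side_lid_205.npy
side_lid_290.npy
side_lid_384.npy
side_p.npy
top_case_211.npy
top_case_224.npy
top_case_263.npy
top_d.npy
top_lid_213.npy
top_lid_225.npy
top_lid_237.npy
top_p.npy

pics:
c1.png
c2.png
side0.png
top0.png
```

View pics/c1.png

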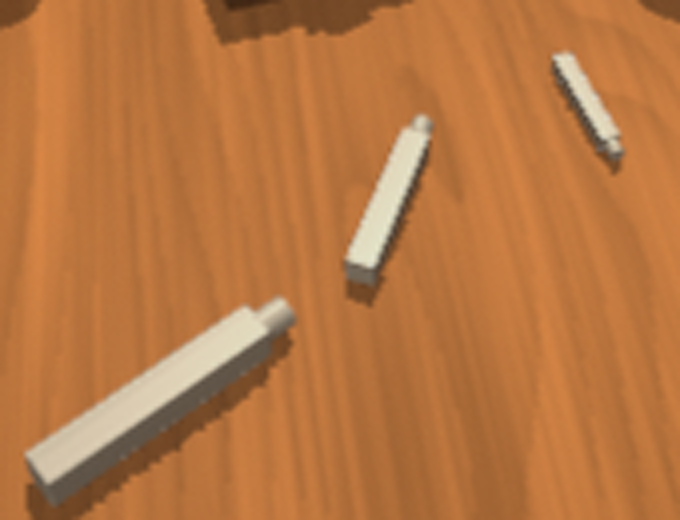

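View pics/c2.png

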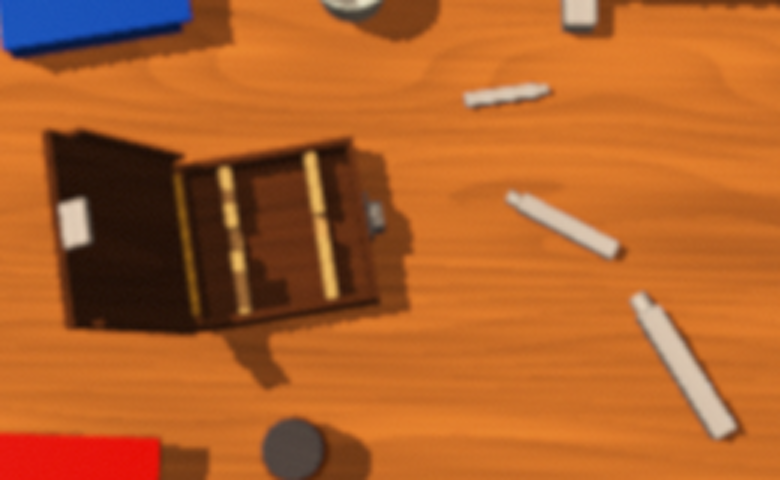

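Crop confirms: the middle-sized punch at side (327,260) / top (383,215), between the large and small ones, tip toward the case. Now fitting the case pose.

```bash
python3 - <<'E'
from h import *
from scipy.optimize import least_squares
px=np.array([[180,163],[350,140],[378,303],[195,332]])/3+[195,140]
W=onplane("top",px[:,0],px[:,1],35.);print(np.round(W,1))
# rigid fit: model corners (case x,y): far side = ? world +x far
M=np.array([[65,70],[65,-70],[-65,-70],[-65,70]],float)
def f(p):
    c,s=np.cos(p[2]),np.sin(p[2]);return (M@np.array([[c,s],[-s,c]])+p[:2]-W[:,:2]).ravel()
r=least_squares(f,[*W[:,:2].mean(0),0]);print(r.x,np.round(r.fun,1))
# lid mask depth plane
for n,k in(("top","top_lid_237"),("side","side_lid_290")):
    m=cv2.erode(np.load(k+".npy").astype(np.uint8),np.ones((5,5)))>0;d=np.load(n+"_d.npy")
    v,u=np.nonzero(m&(d>0));X=world(n,u,v,d[v,u]);c=np.median(X,0);U,S,Vt=np.linalg.svd(X-c,full_matrices=False)
    for _ in range(5):
        g=abs((X-c)@Vt[2])<4; c=X[g].mean(0);_,_,Vt=np.linalg.svd(X[g]-c,full_matrices=False)
    print(n,"lid plane",c,Vt[2],g.sum(),len(g), X[g].min(0),X[g].max(0))
    m=np.load("top_case_263.npy" if n=="top" else "side_case_300.npy");v,u=np.nonzero(m&(d>0));X=world(n,u,v,d[v,u])
    g=abs(X[:,2]-35)<4;g&=X[:,1]<130; print("rim",X[g].min(0),X[g].max(0),g.sum())
p=np.load("side_p.npy");cv2.imwrite("pics/c3.png",cv2.resize(p[85:220,245:360,::-1],None,fx=4.4,fy=4.4,interpolation=cv2.INTER_CUBIC))
# punch axis
for n in("top","side"):
    for q in viewer.trace(n,"punch_mid"):
        print(n,q["rect"])
        rc=(383,215) if n=="top" else (325,262)
        if abs(q["rect"][0]-rc[0])<6:
            v,u=np.nonzero(q["pixels"]);X=onplane(n,u,v,14.)[:,:2];c=X.mean(0);_,_,V=np.linalg.svd(X-c,full_matrices=False);a=V[0]*np.sign(V[0,1]);
            t=(X-c)@a;w=(X-c)@np.array([-a[1],a[0]]);print(n,c,a,np.degrees(np.arctan2(a[1],a[0])),t.min(),t.max(),w.min(),w.max())
E
```

```text
[[563.5 135.2  35. ]
 [584.9   2.7  35. ]
 [456.8 -22.1  35. ]
 [431.3 117.1  35. ]]
[5.09128204e+02 5.82247471e+01 1.67217511e-01] [-1.9  2.9 -0.1 -2.7 -0.1  0.5  2.1 -0.7]
top lid plane [493.24593891 164.67856292 111.66911968] [-0.16524731  0.87839309 -0.44846283] 2129 2309 [421.49729771 122.36497473  44.06933099] [563.96007677 204.60530336 174.40157795]
rim [430.17152972 -21.98288156  31.0031106 ] [586.41802291 129.63696767  38.95688394] 579
side lid plane [489.52373032 163.08738344 106.23689669] [-0.16744379  0.87725187 -0.44987969] 3239 3326 [419.65697679 120.01460601  39.71697332] [559.70371472 205.93396753 167.69546261]
rim [430.83784782 -22.38711662  31.00937271] [584.26689263 129.86995271  38.96198304] 533
top [421.5, 260.3, 30.7, 47.2]
top [383.2, 215.1, 38.2, 20.2]
top [ 525.82488988 -166.20785788] [0.4607251  0.88754289] 62.56609330661552 -45.29040460756068 47.180026327429424 -8.585391095688347 8.425468891531601
top [365.8, 169.4, 24.7, 10.8]
side [269.1, 308.8, 62.3, 47.4]
side [377.7, 239.2, 16.0, 25.3]
side [325.1, 262.2, 22.6, 41.8]
side [ 522.52838979 -171.93514326] [0.44299987 0.89652168] 63.70455838508435 -47.376217664228506 51.485766035977434 -9.442993946134305 8.994549494015908
side [290.9, 126.8, 68.3, 77.9]
```

View pics/c3.png

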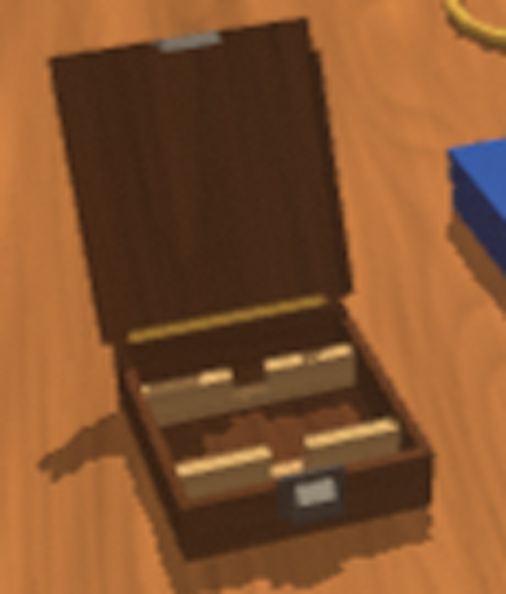

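Lid leans at about 2.04 rad and the case yaw is about 0.17–0.19. I'll refine with both views and check by overlay.

```bash
python3 - <<'E'
from h import *
from scipy.optimize import least_squares
C=lambda a,o,s:np.array(a)/s+np.array(o)
t=C([[180,163],[350,140],[378,303],[195,332]],[195,140],3)
s=C([[432,456],[183,507],[117,348]],[245,85],4.4)
M=np.array([[65,70,35],[65,-70,35],[-65,-70,35],[-65,70,35]],float)
def T(p,M):
    c,q=np.cos(p[2]),np.sin(p[2]);return M@np.array([[c,q,0],[-q,c,0],[0,0,1]])+[p[0],p[1],0]
def f(p):return np.r_[(proj("top",T(p,M))-t).ravel(),(proj("side",T(p,M[1:]))-s).ravel()]
r=least_squares(f,[509,58,.17],loss="soft_l1");print(r.x,np.round(f(r.x),1))
np.save("case.npy",r.x)
def draw(n,o,sz,k):
    p=np.load(n+"_p.npy")[o[1]:o[1]+sz[1],o[0]:o[0]+sz[0],::-1];im=cv2.resize(p,None,fx=k,fy=k,interpolation=cv2.INTER_CUBIC)
    def poly(P,col):
        q=((proj(n,T(r.x,np.array(P,float)))-o+.5)*k).astype(np.int32);cv2.polylines(im,[q],True,col,1,cv2.LINE_AA)
    poly(M,(0,255,0))
    for y in(-34,34):
        for x0,x1 in((-59,-10),(10,59)):poly([[x0,y-4,28],[x1,y-4,28],[x1,y+4,28],[x0,y+4,28]],(255,255,0))
    poly([[59,64,35],[59,-64,35],[-59,-64,35],[-59,64,35]],(255,0,255))
    cv2.imwrite(f"pics/ov_{n}.png",im)
draw("top",[245,175],[90,90],6);draw("side",[260,140],[100,80],6)
E
```

```text
[5.10424969e+02 5.79925124e+01 1.67996437e-01] [-1.2  0.3  1.2 -0.5 -0.1 -0.6  0.5 -1.4  0.1 -0.2 -1.7  0.5 -1.  -1.1]
```

View pics/ov_top.png

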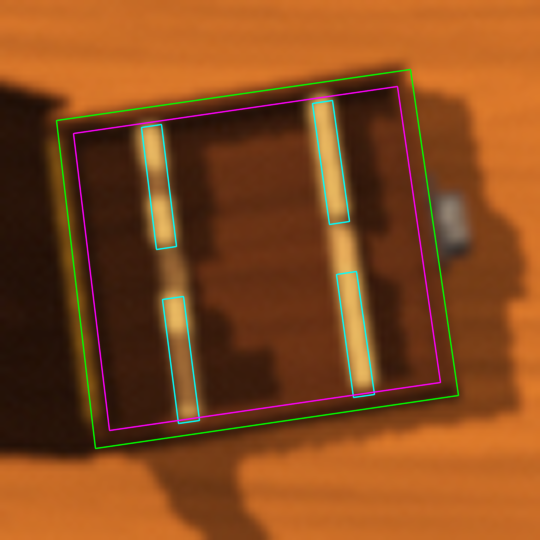

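View pics/ov_side.png

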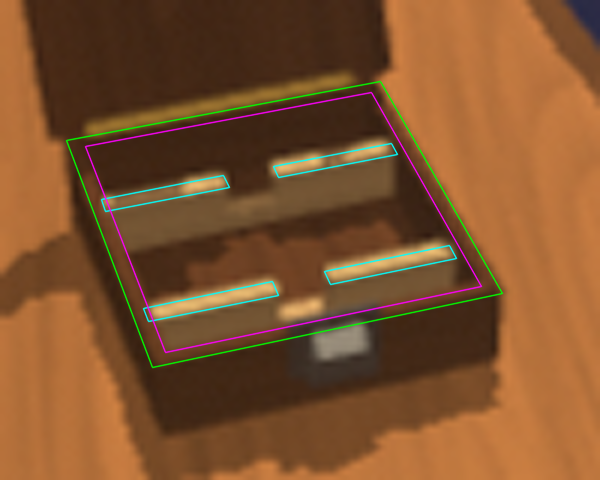

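```bash
cat > go.py <<'E'
import sys
from h import *
from scipy.spatial.transform import Rotation as Ro
# usage: go.py x y z heading_deg(tool y)
s=observe();q=s["tcp_rot"];R=Ro.from_quat([q[1],q[2],q[3],q[0]])
x,y,z,h=map(float,sys.argv[1:5]);h=np.radians(h)
ty=np.array([np.cos(h),np.sin(h),0]);tz=np.array([0,0,-1.]);tx=np.cross(ty,tz)
Rt=Ro.from_matrix(np.stack([tx,ty,tz],1))
print("t",round(float(s["time"]),2),"pos",np.round(s["eef_pos"],1),"F",np.round(s["force"],1),"w",round(float(s["width"]),1),"q",np.round(s["joint_positions"],2))
print("shift cm",np.round(R.inv().apply(np.array([x,y,z])-s["eef_pos"])/10,2),"turn",np.round((R.inv()*Rt).as_rotvec(),3))
E
python3 go.py 524 -170 200 -27
```

```text
t 0.6 pos [259.  623.3 242.4] F [0.1 0.2 0.4] w 85.5 q [ 1.03  0.29  1.58 -0.    1.28 -0.15]
shift cm [-54.92 -63.09   4.23] turn [ 0.    -0.     1.648]
```

```bash
python3 -m pendant '[[1,[-54.92,-63.09,0],[0,0,1.648]],[1,[-54.92,-63.09,0],[0,0,1.648]],[1,[-54.92,-63.09,0],[0,0,1.648]],[1,[-54.92,-63.09,0],[0,0,1.648]],[1,[-54.92,-63.09,0],[0,0,1.648]]]'; python3 go.py 524 -170 240 -27
```

```text
time: 1.1
eef_pos: [338.4, 384.5, 242.5]
tcp_rot: [0.0, 0.544, 0.839, 0.0]
force: [1.6, -0.2, 0.4]
width: 85.3
t 1.1 pos [338.4 384.5 242.5] F [ 1.6 -0.2  0.4] w 85.3 q [ 0.65 -0.08  1.97 -0.    1.25  0.23]
shift cm [-58.19  -5.76   0.25] turn [ 0.001 -0.     0.893]
```

```bash
python3 -m pendant '[[1,[-58.2,-5.8,0],[0,0,0.893]],[1,[-58.2,-5.8,0],[0,0,0.893]],[1,[-58.2,-5.8,0],[0,0,0.893]],[1,[-58.2,-5.8,0],[0,0,0.893]],[1,[-58.2,-5.8,0],[0,0,0.893]]]'; python3 go.py 524 -170 80 -27
```

```text
time: 1.6
eef_pos: [418.9, 147.7, 242.9]
tcp_rot: [0.0, 0.813, 0.582, 0.001]
force: [0.7, 0.3, 0.7]
width: 85.4
t 1.6 pos [418.9 147.7 242.9] F [0.7 0.3 0.7] w 85.4 q [ 0.11 -0.25  2.12  0.    1.27  0.44]
shift cm [-26.68  20.18  16.3 ] turn [ 0.001 -0.001  0.142]
```

```bash
python3 -m pendant '[[1,[-26.7,20.2,0],[0,0,0.142]],[1,[-26.7,20.2,0],[0,0,0.142]],[1,[-26.7,20.2,0],[0,0,0.142]],[1,[-26.7,20.2,8],[0,0,0.142]],[1,[-26.7,20.2,16.3],[0,0,0.142]]]';python3 -m pendant '[[1,[-9,6.5,12.5],[0,0,0]],[0.5,[-9,6.5,12.5],[0,0,0]]]'; python3 go.py 524 -170 60 -27
```

```text
time: 2.1
eef_pos: [495.2, -72.7, 189.8]
tcp_rot: [0.004, 0.851, 0.524, 0.003]
force: [0.5, 0.5, 0.6]
width: 85.1
time: 2.3
eef_pos: [503.4, -136.5, 111.2]
tcp_rot: [0.001, 0.851, 0.525, 0.001]
force: [-0.8, 0.6, 0.0]
width: 73.5
t 2.3 pos [ 503.4 -136.5  111.2] F [-0.8  0.6  0. ] w 73.5 q [-0.46  0.1   2.05  0.    0.99  0.01]
shift cm [-2.07  3.34  5.12] turn [ 0.002 -0.     0.006]
```

```bash
python3 -m pendant '[[0.5,[-2.1,3.3,5.1],[0,0,0.006]],[0.5,[-2.1,3.3,5.1],[0,0,0.006]],[0.5,[-2.1,3.3,5.1],[0,0,0.006]]]'; python3 go.py 524 -170 30 -27; python3 - <<'E'
from h import *
for n,o in(("top",(320,150)),("side",(250,180))):
    p,d=viewer.capture(n);cv2.imwrite(f"pics/g1{n}.png",cv2.resize(p[o[1]:o[1]+130,o[0]:o[0]+150,::-1],None,fx=4,fy=4,interpolation=cv2.INTER_CUBIC))
E
```

```text
time: 2.6
eef_pos: [521.7, -168.8, 58.1]
tcp_rot: [-0.002, 0.853, 0.522, -0.001]
force: [-1.3, -0.3, -0.2]
width: 42.7
t 2.6 pos [ 521.7 -168.8   58.1] F [-1.3 -0.3 -0.2] w 42.7 q [-0.5   0.24  2.   -0.    0.9  -0.02]
shift cm [-0.    0.27  2.81] turn [-0.005 -0.    -0.002]
```

View pics/g1top.png

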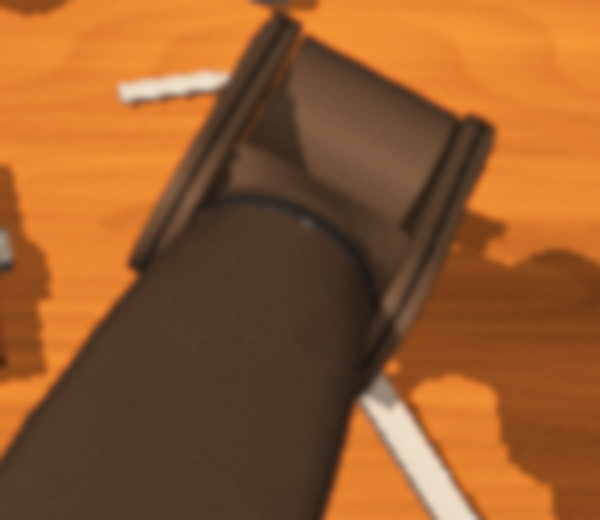

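View pics/g1side.png

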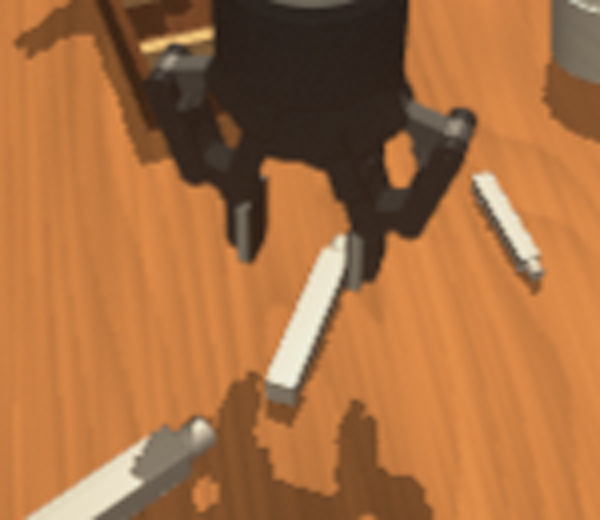

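Side view: open fingers (side px ~(311,240) and (342,250)) straddle the line of the punch's axis at (327,258), well clear of the others. Going down.

```bash
python3 - <<'E'
from h import *
print(proj("side",[521.7,-168.8,47.]),proj("side",[523.7,-170.,14.]))
E
python3 -m pendant '[[0.5,[0,0.2,2.0],[0,0,0]],[0.5,[0,0.2,4.0],[0,0,0]],[0.5,[0,0.2,4.3],[0,0,0]],[0.5,[0,0.2,4.3],[0,0,0]]]'; python3 go.py 524 -170 14 -27
```

```text
[326.17217184 246.62374461] [327.12341629 258.82527979]
time: 3.1
eef_pos: [525.0, -168.6, 18.8]
tcp_rot: [0.0, 0.852, 0.523, 0.0]
force: [-0.1, 0.0, -1.0]
width: 42.7
t 3.1 pos [ 525.  -168.6   18.8] F [-0.1  0.  -1. ] w 42.7 q [-0.49  0.31  2.01  0.    0.82 -0.02]
shift cm [-0.17 -0.02  0.48] turn [ 0.001 -0.     0.001]
```

```bash
python3 -m pendant '[[0.5,[-0.1,0,0.4],[0,0,0]],[0.5,[-0.1,0,0.4],[0,0,0]],[0,[-0.1,0,0.4],[0,0,0]],[0,[-0.1,0,0.4],[0,0,0]],[0,[-0.1,0,0.4],[0,0,0]]]';python3 -m pendant '[[0,[0,0,0],[0,0,0]],[0,[0,0,0],[0,0,0]],[0,[0,0,0],[0,0,0]]]'; python3 go.py 524 -170 80 -27
```

```text
time: 3.6
eef_pos: [524.8, -170.4, 14.6]
tcp_rot: [0.001, 0.853, 0.523, 0.0]
force: [-1.3, -0.1, 2.7]
width: 12.1
time: 3.9
eef_pos: [524.8, -170.4, 14.6]
tcp_rot: [0.001, 0.853, 0.523, 0.0]
force: [-0.1, 1.1, 4.6]
width: 12.3
t 3.9 pos [ 524.8 -170.4   14.6] F [-0.1  1.1  4.6] w 12.3 q [-0.5   0.32  2.01 -0.    0.81 -0.03]
shift cm [-0.   -0.08 -6.54] turn [0.001 0.    0.   ]
```

```bash
python3 -m pendant '[[0,[0,0,-3],[0,0,0]],[0,[0,0,-7],[0,0,0]],[0,[0,0,-9],[0,0,0]]]'; python3 go.py 510.4 59.2 100 9.85
```

```text
time: 4.2
eef_pos: [525.1, -170.5, 106.0]
tcp_rot: [0.001, 0.853, 0.523, 0.001]
force: [0.2, -0.0, -0.7]
width: 11.9
t 4.2 pos [ 525.1 -170.5  106. ] F [ 0.2 -0.  -0.7] w 11.9 q [-0.5   0.17  1.98  0.    0.98 -0.03]
shift cm [ 19.8  -11.73   0.57] turn [ 0.003  0.001 -0.643]
```

```bash
python3 -m pendant '[[0,[19.8,-11.7,0.5],[0,0,-0.643]],[0,[19.8,-11.7,0.5],[0,0,-0.643]],[0,[19.8,-11.7,0.5],[0,0,-0.643]],[0,[19.8,-11.7,0.5],[0,0,-0.643]],[0,[19.8,-11.7,0.5],[0,0,-0.643]]]'; python3 -m pendant '[[0,[0,0,0],[0,0,0]]]';python3 go.py 510.4 59.2 90 9.85;  python3 - <<'E'
from h import *
for n,o in(("top",(230,140)),("side",(250,100))):
    p,d=viewer.capture(n);np.save(n+"_p2.npy",p);np.save(n+"_d2.npy",d);cv2.imwrite(f"pics/g2{n}.png",cv2.resize(p[o[1]:o[1]+130,o[0]:o[0]+150,::-1],None,fx=4,fy=4,interpolation=cv2.INTER_CUBIC))
E
```

```text
time: 4.7
eef_pos: [508.1, 62.5, 97.6]
tcp_rot: [-0.001, 0.642, 0.767, -0.0]
force: [0.3, -0.4, -1.6]
width: 11.9
time: 4.8
eef_pos: [508.1, 62.8, 97.5]
tcp_rot: [-0.001, 0.642, 0.767, -0.0]
force: [0.5, -0.5, -1.7]
width: 12.1
t 4.8 pos [508.1  62.8  97.5] F [ 0.5 -0.5 -1.7] w 12.1 q [-0.08  0.1   2.08  0.    0.96 -0.25]
shift cm [-0.4   0.16  0.75] turn [-0.002 -0.001  0.005]
```

View pics/g2top.png

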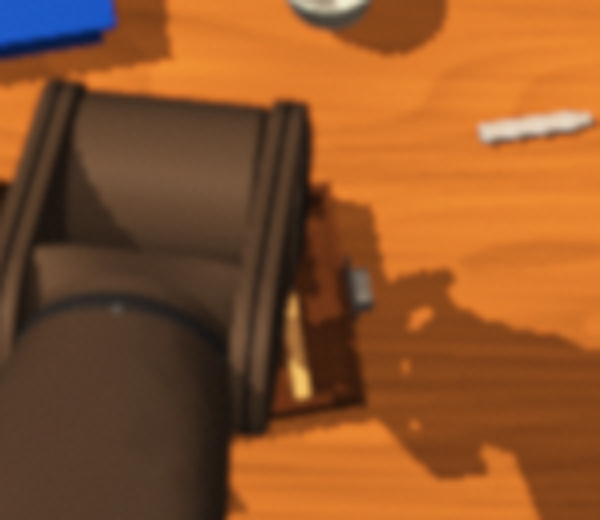

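View pics/g2side.png

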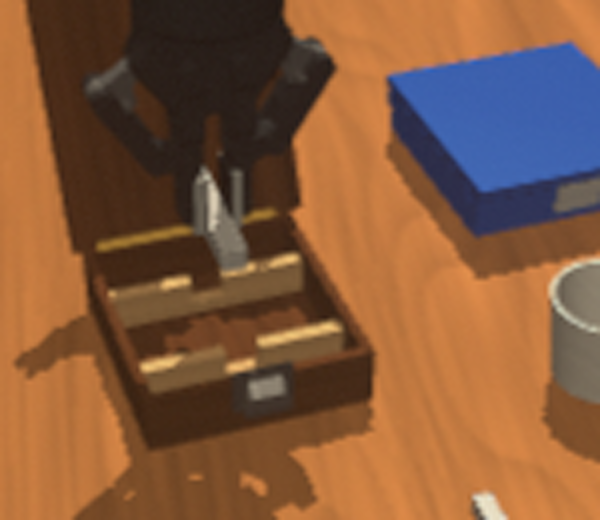

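```bash
cat > ov.py <<'E'
from h import *
import sys
def T(c,h,M,pitch=0):
    a=np.array([np.cos(h)*np.cos(pitch),np.sin(h)*np.cos(pitch),np.sin(pitch)]);b=np.array([np.sin(h),-np.cos(h),0]);u=np.cross(b,a)
    return np.array(c)+M[:,:1]*b+M[:,1:2]*a+M[:,2:3]*u
def box(im,n,o,k,c,h,pitch=0,col=(0,255,0)):
    B=np.array([[x,y,z] for z in(-7,7) for x,y in((-7,-42),(7,-42),(7,42),(-7,42))],float)
    q=((proj(n,T(c,h,B,pitch))-o+.5)*k).astype(np.int32)
    for r in(q[:4],q[4:]):cv2.polylines(im,[r],True,col,1,cv2.LINE_AA)
    q=((proj(n,T(c,h,np.array([[0,42,0],[0,53.,0]]),pitch))-o+.5)*k).astype(np.int32);cv2.line(im,tuple(map(int,q[0])),tuple(map(int,q[1])),(0,0,255),1)
E
python3 - <<'E'
from ov import *
o=np.array([275,130]);k=8
p=np.load("side_p2.npy")
im=cv2.resize(p[130:205,275:350,::-1],None,fx=k,fy=k,interpolation=cv2.INTER_CUBIC)
im0=im.copy()
box(im,"side",o,k,[508.1,62.8,90],np.radians(99.85))
cv2.imwrite("pics/ov2.png",im)
E
```

```text
(no output)
```

View pics/ov2.png

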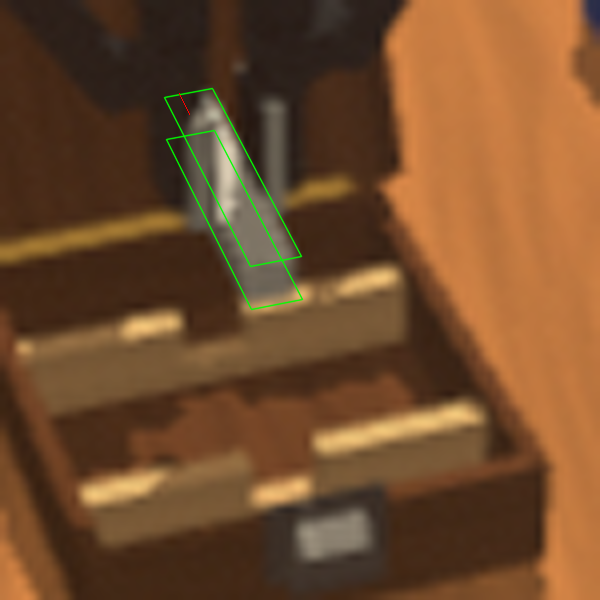

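```bash
python3 - <<'E'
from ov import *
d=np.load("side_d2.npy");v,u=np.mgrid[130:205,275:350];v=v.ravel();u=u.ravel();g=d[v,u]>0;v=v[g];u=u[g]
X=world("side",u,v,d[v,u]);h=np.radians(99.85);a=np.array([np.cos(h),np.sin(h)]);b=np.array([np.sin(h),-np.cos(h)])
r=X[:,:2]-[508.1,62.8];A=r@a;B=r@b
g=(A<-13)&(A>-70)&(abs(B)<25)&(X[:,2]>60)
for i in np.nonzero(g)[0]: print(u[i],v[i],"A %.0f B %.0f z %.0f"%(A[i],B[i],X[i,2]))
E
```

```text
295 130 A -21 B -21 z 166
296 130 A -19 B -19 z 164
297 130 A -20 B -17 z 165
298 130 A -18 B -15 z 163
299 130 A -19 B -13 z 163
300 130 A -20 B -11 z 164
307 130 A -14 B 5 z 157
308 130 A -19 B 6 z 160
309 130 A -20 B 8 z 160
310 130 A -21 B 10 z 160
311 130 A -20 B 12 z 159
312 130 A -19 B 14 z 158
313 130 A -18 B 17 z 157
295 131 A -19 B -21 z 162
296 131 A -18 B -19 z 162
297 131 A -19 B -17 z 162
298 131 A -19 B -15 z 161
299 131 A -19 B -13 z 161
300 131 A -18 B -11 z 160
307 131 A -14 B 5 z 155
308 131 A -20 B 6 z 158
309 131 A -18 B 9 z 156
310 131 A -17 B 11 z 156
311 131 A -19 B 12 z 156
312 131 A -21 B 14 z 157
313 131 A -21 B 16 z 157
295 132 A -20 B -21 z 161
296 132 A -21 B -20 z 161
297 132 A -19 B -17 z 160
298 132 A -21 B -15 z 160
299 132 A -20 B -13 z 159
300 132 A -18 B -11 z 158
308 132 A -18 B 6 z 154
309 132 A -19 B 8 z 155
310 132 A -21 B 9 z 156
311 132 A -18 B 12 z 153
312 132 A -20 B 14 z 154
313 132 A -19 B 17 z 153
294 133 A -13 B -22 z 155
295 133 A -20 B -21 z 159
296 133 A -17 B -19 z 157
297 133 A -19 B -17 z 157
298 133 A -20 B -15 z 158
299 133 A -
[... 5741 characters left out ...]
36 B -9 z 90
305 164 A -42 B -9 z 94
306 164 A -41 B -6 z 93
307 164 A -41 B -4 z 93
308 164 A -41 B -2 z 92
309 164 A -43 B -0 z 93
310 164 A -41 B 2 z 91
311 164 A -39 B 5 z 89
304 165 A -35 B -9 z 87
305 165 A -41 B -9 z 91
306 165 A -41 B -6 z 91
307 165 A -41 B -4 z 90
308 165 A -42 B -2 z 90
309 165 A -41 B 0 z 89
310 165 A -41 B 2 z 89
311 165 A -41 B 4 z 88
304 166 A -35 B -9 z 84
305 166 A -43 B -9 z 90
306 166 A -41 B -7 z 88
307 166 A -41 B -4 z 87
308 166 A -43 B -3 z 89
309 166 A -41 B -0 z 87
310 166 A -41 B 2 z 86
311 166 A -41 B 5 z 85
305 167 A -42 B -9 z 86
306 167 A -42 B -7 z 86
307 167 A -41 B -4 z 85
308 167 A -40 B -2 z 83
309 167 A -43 B -0 z 85
310 167 A -43 B 2 z 85
```

Depth of the held punch in the side view: level (top z 97), end face 41.5 mm ahead, lateral offset −2 mm against TCP. Relative to the case (same camera), shift about −4.9 mm along, +3.8 mm across. Lowering partway and re-measuring.

```bash
python3 -m pendant '[[0,[-0.45,0.35,2.0],[0,0,0.005]],[0,[-0.45,0.35,4.2],[0,0,0.005]],[0,[-0.45,0.35,4.2],[0,0,0.005]],[0,[-0.45,0.35,4.2],[0,0,0.005]]]'
cat > meas.py <<'E'
from ov import *
s=observe();P=s["eef_pos"];print(P,s["force"])
p,d=viewer.capture("side");np.save("side_p3.npy",p)
v,u=np.mgrid[120:230,265:350];v=v.ravel();u=u.ravel();g=d[v,u]>0;v=v[g];u=u[g]
X=world("side",u,v,d[v,u]);h=np.radians(99.85);a=np.array([np.cos(h),np.sin(h)]);b=np.array([np.sin(h),-np.cos(h)])
r=X[:,:2]-P[:2];A=r@a;B=r@b;Z=X[:,2]-P[2]
top=(A<-18)&(A>-39)&(abs(B+2)<10)&(abs(Z)<3.5);print("topz",np.median(Z[top]),top.sum())
for lo,hi in((-39,-32),(-32,-25)):
    q=top&(A>lo)&(A<hi);print(lo,"top B",B[q].min(),B[q].max(),"z",np.median(Z[q]))
f=(A<-37)&(A>-50)&(abs(B+2)<12)&(Z<-2)&(Z>-13);print("face A",np.median(A[f]),"B",B[f].min(),B[f].max(),f.sum())
C=np.array([510.4,59.5])-P[:2];print("case centre in tool (a,b):",C@a,C@b,"z",21-P[2])
o=np.array([275,130]);k=8
im=cv2.resize(p[130:205,275:350,::-1],None,fx=k,fy=k,interpolation=cv2.INTER_CUBIC);cv2.imwrite("pics/m_%d.png"%(s["time"]*100),im);print("pics/m_%d.png"%(s["time"]*100))
E
python3 meas.py
```

```text
time: 5.3
eef_pos: [513.8, 54.6, 56.4]
tcp_rot: [-0.001, 0.646, 0.763, -0.001]
force: [0.7, 0.1, -1.0]
width: 11.8
[513.81453844  54.58325068  56.44665166] [ 0.65424857  0.12910022 -1.041868  ]
topz -0.7090030930842701 37
-39 top B -9.787934689898496 3.0344137103887094 z -0.6708458750869895
-32 top B -9.878974690013598 3.0347837402794724 z -0.3914416203373392
face A -40.50023203603795 B -10.280375774300866 2.3693774289378307 23
case centre in tool (a,b): 5.42839438232457 -2.5230995058616843 z -35.44665165991336
pics/m_530.png
```

```bash
python3 -m pendant '[[0,[0,0,0],[0,0,0]]]' | grep -E "pos|rot"; python3 -m pendant '[[0,[0,0,0],[0,0,0]]]'| grep -E "pos|rot"; python3 meas.py
```

```text
eef_pos: [515.1, 55.1, 58.0]
tcp_rot: [0.001, 0.646, 0.763, 0.001]
eef_pos: [514.9, 55.4, 58.0]
tcp_rot: [0.001, 0.646, 0.764, 0.001]
[514.91776367  55.3688364   57.95475558] [-0.01298525  0.75622135 -1.24405835]
topz -0.6665917718828069 40
-39 top B -10.440653492228398 3.3128826181798026 z -0.7917811271685267
-32 top B -8.98078413613125 2.4078339324846554 z -0.25274961975368626
face A -39.95005288573129 B -9.978499209203923 3.3078754691857712 29
case centre in tool (a,b): 4.843117028912596 -3.7444517257794816 z -36.95475557821717
pics/m_555.png
```

```bash
ls -t pics | head -3
```

```text
m_555.png
m_530.png
ov2.png
```

View pics/m_555.png

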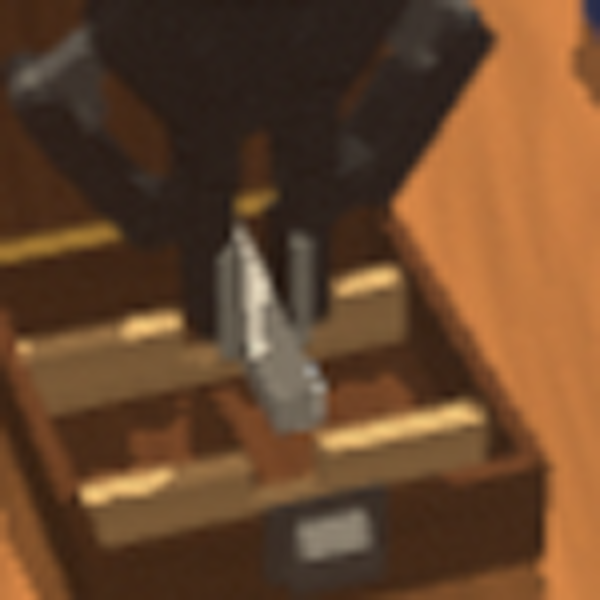

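```bash
python3 - <<'E'
from ov import *
o=np.array([275,130]);k=8;p=np.load("side_p3.npy")
im=cv2.resize(p[130:205,275:350,::-1],None,fx=k,fy=k,interpolation=cv2.INTER_CUBIC)
h=np.radians(99.85);a=np.array([np.cos(h),np.sin(h)]);b=np.array([np.sin(h),-np.cos(h)])
c=np.array([514.9,55.4])+2*a-3.3*b
box(im,"side",o,k,[*c,50.3],h)
box(im,"side",o,k,[*(c+2.8*a-.4*b),21],h,col=(255,255,0))
cv2.imwrite("pics/ov3.png",im)
E
```

```text
(no output)
```

View pics/ov3.png

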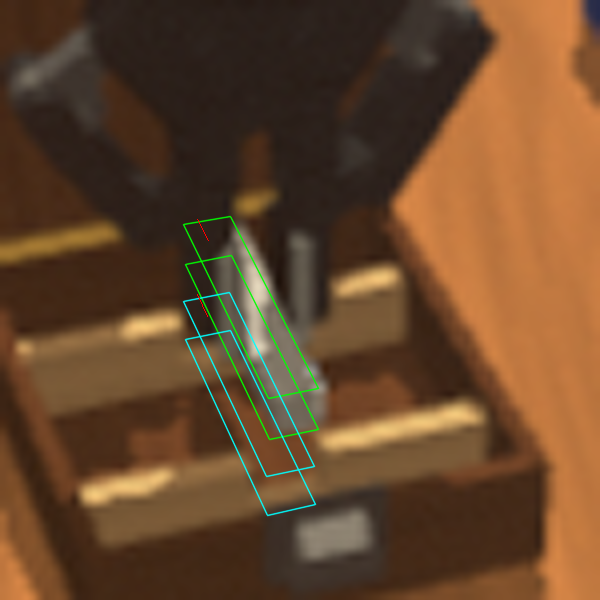

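```bash
python3 - <<'E'
from ov import *
for nm in("side","top"):
    p=np.load(nm+"_p.npy");d=np.load(nm+"_d.npy")
    (u0,u1,v0,v1)=(255,345,130,215) if nm=="side" else (240,330,175,260)
    v,u=np.mgrid[v0:v1,u0:u1];v=v.ravel();u=u.ravel();g=d[v,u]>0;v=v[g];u=u[g]
    X=world(nm,u,v,d[v,u]);
    for yaw in (.172,):
        a=np.array([-np.sin(yaw),np.cos(yaw)]);b=np.array([np.cos(yaw),np.sin(yaw)])
        r=X[:,:2]-[510.4,59.5];A=r@a;B=r@b;Z=X[:,2]
        for s in(-34,34):
            q=(abs(A-s)<9)&(Z>22)&(Z<32)&(abs(B)<57)
            L=q&(B<0);Rr=q&(B>0)
            print(nm,s,"B: left max",np.sort(B[L])[-4:],"right min",np.sort(B[Rr])[:4], "A range",np.percentile(A[q],[5,50,95]),"A left/right",np.median(A[L&(B<-20)]),np.median(A[Rr&(B>20)]),"Z",np.percentile(Z[q],[50,95]))
        # rim
        q=(abs(Z-35)<3)&(abs(A)<85)&(abs(B)<85)
        for nme,m in(("front",(A<-55)&(abs(B)<50)),("left",(B<-52)&(abs(A)<50)),("right",(B>52)&(abs(A)<50))):
            w=q&m;print("  rim",nme,"A",np.percentile(A[w],[3,50,97]),"B",np.percentile(B[w],[3,50,97]))
        w=q&(B>52)&(abs(A)<55);print("  rim right slope",np.polyfit(A[w],B[w],1)); w=q&(B<-52)&(abs(A)<55);print("  left slope",np.polyfit(A[w],B[w],1)); w=q&(A<-55)&(abs(B)<50);print("  front slope",np.polyfit(B[w],A[w],1))
E
```

```text
side -34 B: left max [-13.22235962 -12.31510587 -12.15377884 -11.07945334] right min [8.98885086 9.11198622 9.56670001 9.88394075] A range [-39.65975283 -36.84974846 -31.10298335] A left/right -37.79825521520009 -36.62797074723543 Z [27.28595011 29.25056655]
side 34 B: left max [-13.92425982 -13.84808217 -13.57711224 -12.09519185] right min [7.86916539 8.51008659 9.18003387 9.68029827] A range [27.97750629 31.17075266 37.44418353] A left/right 31.000588287066947 31.715228022125565 Z [27.12257413 29.38585257]
  rim front A [-82.08156456 -71.01681512 -63.88476588] B [-45.99664379  -2.70486523  46.31446051]
  rim left A [-45.44811935  -3.58868098  47.09782661] B [-66.55753491 -63.44282805 -60.26739083]
  rim right A [-46.5692511   -2.84808329  43.44378277] B [57.21586436 60.41376048 63.7938068 ]
  rim right slope [-1.53539992e-02  6.01465225e+01]
  left slope [-1.64122527e-02 -6.35450585e+01]
  front slope [ 1.88391500e-02 -7.16410394e+01]
top -34 B: left max [-9.48617835 -8.29402977 -8.25687071 -8.15458277] right min [12.64115247 12.6734227  12.98998652 13.39367898] A range [-39.46588561 -35.7707497  -32.00720749] A left/right -36.42041576386068 -34.93445483199437 Z [28.55152373 31.37296911]
top 34 B: left max [-10.78267147 -10.16915157  -9.59136553  -8.38585871] right min [11.56644284 11.76952452 12.00611311 12.06499273] A range [28.12982798 32.10477773 36.0905923 ] A left/right 31.358914309274823 32.75420724479916 Z [28.56366632 31.41704948]
  rim front A [-82.58778181 -69.42959189 -66.22544023] B [-47.10076685  -1.95613755  44.74718458]
  rim left A [-44.59494043   0.31257981  46.17455699] B [-63.2448144  -59.99062334 -57.06170422]
  rim right A [-45.71235125   1.83938839  46.57888762] B [60.05768757 63.59443225 66.87679623]
  rim right slope [-2.17362225e-02  6.36500719e+01]
  left slope [-9.36074752e-03 -6.00665940e+01]
  front slope [ 1.64297545e-03 -7.06265165e+01]
```

```bash
sed -i 's/np.radians(99.85)/np.radians(100.6)/; s/510.4,59.5\])/509.2,57.9])/' meas.py; python3 -m pendant '[[0,[0.14,-0.19,0.4],[0,0,-0.02]],[0,[0.14,-0.19,1.0],[0,0,-0.02]],[0,[0.14,-0.19,1.0],[0,0,-0.02]],[0,[0.14,-0.19,1.0],[0,0,-0.02]]]' | grep -E "pos|rot|force";python3 meas.py
```

```text
eef_pos: [511.6, 56.8, 46.3]
tcp_rot: [-0.0, 0.638, 0.77, -0.0]
force: [0.4, -0.9, -0.2]
[511.57421063  56.79276854  46.32418074] [ 0.35480589 -0.87662257 -0.24162078]
topz -0.8358780528962626 41
-39 top B -9.922817321911854 2.8393759528294584 z -0.33691693500052367
-32 top B -8.571641518231214 4.254874043072027 z -0.6257570958425163
face A -40.0114778823005 B -10.279419485580796 4.239474817882427 28
case centre in tool (a,b): 1.5250761908109536 -2.1300188319101605 z -25.32418073959959
pics/m_600.png
```

```bash
python3 -m pendant '[[0,[0,0.05,0.4],[0,0,0]],[0,[0,0.05,0.8],[0,0,0]],[0,[0,0.05,1.1],[0,0,0]],[0,[0,0.05,1.1],[0,0,0]]]' | grep -E "pos|rot|force";python3 meas.py
```

```text
eef_pos: [511.9, 56.8, 35.1]
tcp_rot: [-0.001, 0.638, 0.77, -0.0]
force: [-0.8, 0.5, -0.5]
[511.91187993  56.8368489   35.06986802] [-0.79088639  0.49831043 -0.54440479]
topz -0.8572847719906136 39
-39 top B -9.575049813810498 2.1817467808948825 z -0.29406453939354904
-32 top B -10.00077035747222 3.8285114939747436 z -1.0249321016016282
face A -40.056160653877846 B -9.807036737963225 3.6208844687904866 24
case centre in tool (a,b): 1.5438627729315313 -2.4700345622068296 z -14.069868016973942
pics/m_645.png
```

```bash
python3 -m pendant '[[0,[0,0,0.2],[0,0,0]],[0,[0,0,0.4],[0,0,0]],[0,[0,0,0.6],[0,0,0]],[0,[0,0,0.6],[0,0,0]]]' | grep -E "pos|rot|force";python3 meas.py
```

```text
eef_pos: [512.2, 56.8, 29.5]
tcp_rot: [-0.0, 0.638, 0.77, -0.0]
force: [-0.1, -0.5, -0.8]
[512.19523224  56.81698665  29.45754388] [-0.14840902 -0.54950236 -0.76212109]
topz -0.6136567963744852 43
-39 top B -10.085672167525237 7.632088882215704 z -0.4901237974937942
-32 top B -9.782160867480663 3.2626095554291723 z -0.6230659432596504
face A -39.47365158369456 B -10.418503601964696 3.399773587248602 22
case centre in tool (a,b): 1.6155091220576112 -2.744897875555436 z -8.457543878321868
pics/m_690.png
```

```bash
cp $(ls -t pics/m_*|head -1) pics/last.png
```

```text
(no output)
```

View pics/last.png

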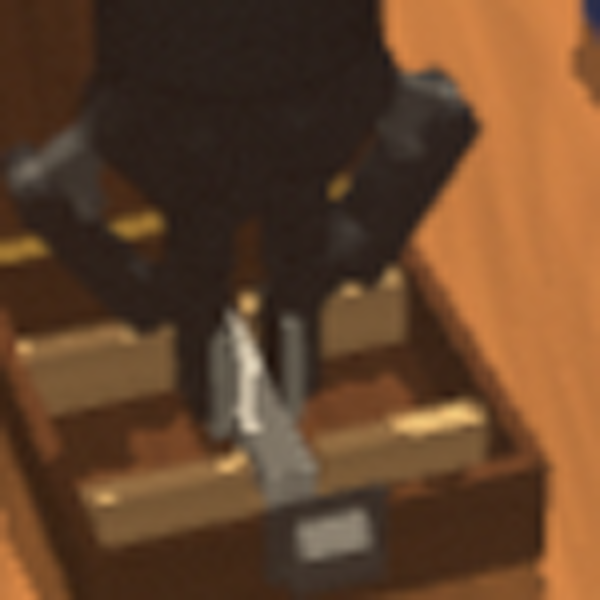

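The punch sits in the front notch (px ~(290,470) in the crop), no contact forces. Lower 1 mm more and release.

```bash
python3 -m pendant '[[0,[0,0,0.1],[0,0,0]],[0.45,[0,0,0.1],[0,0,0]],[0.45,[0,0,0.1],[0,0,0]],[0.45,[0,0,0.1],[0,0,0]],[0.45,[0,0,0.1],[0,0,0]]]';  python3 -m pendant '[[0.45,[0,0,-2],[0,0,0]],[0.45,[0,0,-6],[0,0,0]],[0.45,[0,0,-11],[0,0,0]],[0.45,[0,0,-16],[0,0,0]],[0.45,[-5,0,-20],[0,0,0]]]'; python3 go.py 480 -120 200 10.6
```

```text
time: 7.45
eef_pos: [512.6, 56.8, 29.0]
tcp_rot: [0.0, 0.638, 0.77, 0.0]
force: [0.0, 0.1, -0.2]
width: 38.3
time: 7.95
eef_pos: [520.5, 20.6, 224.6]
tcp_rot: [0.002, 0.636, 0.772, 0.002]
force: [1.1, -1.1, -0.4]
width: 38.6
t 7.95 pos [520.5  20.6 224.6] F [ 1.1 -1.1 -0.4] w 38.6 q [-0.16 -0.04  1.97  0.    1.21 -0.35]
shift cm [-13.03  -6.68   2.43] turn [0.006 0.001 0.007]
```

```bash
python3 - <<'E'
from ov import *
p,d=viewer.capture("side");np.save("side_p4.npy",p)
im=cv2.resize(p[85:215,245:360,::-1],None,fx=4.5,fy=4.5,interpolation=cv2.INTER_CUBIC);cv2.imwrite("pics/pl.png",im)
v,u=np.mgrid[130:215,265:345];v=v.ravel();u=u.ravel();g=d[v,u]>0;v=v[g];u=u[g];X=world("side",u,v,d[v,u])
h=np.radians(100.6);a=np.array([np.cos(h),np.sin(h)]);b=np.array([np.sin(h),-np.cos(h)])
r=X[:,:2]-[509.2,57.9];A=r@a;B=r@b;Z=X[:,2]
q=(abs(B)<9)&(abs(A)<50)&(Z>23)&(Z<33)
for s in range(-50,60,10):
    w=q&(A>=s)&(A<s+10)
    if w.sum():print(s,w.sum(),"B %.1f %.1f"%(B[w].min(),B[w].max()),"Z %.1f"%np.median(Z[w]))
f=(abs(B)<7)&(A>-50)&(A<-37)&(Z>17)&(Z<25);print("face",np.median(A[f]),f.sum())
E
```

```text
-50 16 B -6.3 5.6 Z 26.9
-40 19 B -7.3 7.1 Z 28.1
-30 21 B -7.2 5.6 Z 28.5
-20 19 B -7.1 6.2 Z 28.0
-10 17 B -7.0 6.1 Z 27.4
0 17 B -7.0 6.6 Z 27.9
10 18 B -6.7 6.2 Z 27.8
20 17 B -7.0 6.6 Z 27.4
30 16 B -7.4 6.9 Z 27.9
40 10 B -5.3 5.5 Z 26.4
face -41.69687147946149 15
```

View pics/pl.png

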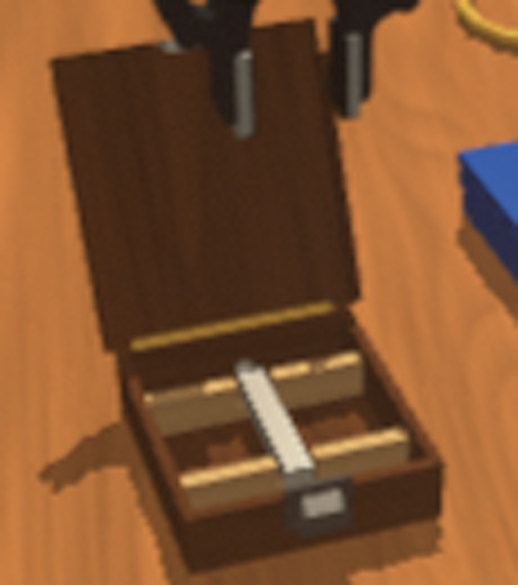

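Punch lies centred in both notches: lateral −7..+6.5 mm, top z 28, end face −41.7. Now up and behind the lid with shut fingers.

```bash
python3 -m pendant '[[0,[0,0,-3],[0,0,0]],[0,[0,0,-5],[0,0,0]]]'|grep pos; python3 go.py 477.5 243.6 270 10.6
```

```text
eef_pos: [520.0, 17.9, 271.8]
t 8.2 pos [520.   17.9 271.8] F [-0.3 -0.4 -0. ] w 9.9 q [-0.16 -0.08  1.92 -0.    1.3  -0.35]
shift cm [ 2.297e+01 -1.000e-02  1.600e-01] turn [0.002 0.001 0.001]
```

```bash
python3 -m pendant '[[0,[23,0,0],[0,0,0]],[0,[23,0,0],[0,0,0]],[0,[23,0,0],[0,0,0]],[0,[23,0,0],[0,0,0]],[0,[23,0,0],[0,0,0]]]'|grep pos;python3 -m pendant '[[0,[0,0,3],[0,0,0]],[0,[0,0,6],[0,0,0]],[0,[0,0,9],[0,0,0]],[0,[0,0,9.5],[0,0,0]],[0,[0,0,9.5],[0,0,0]]]'; python3 go.py 477.5 243.6 172 10.6
python3 - <<'E'
from h import *
p,d=viewer.capture("side");cv2.imwrite("pics/b1.png",cv2.resize(p[50:215,225:380,::-1],None,fx=3.6,fy=3.6,interpolation=cv2.INTER_CUBIC))
E
```

```text
eef_pos: [475.7, 247.2, 269.8]
time: 9.2
eef_pos: [476.3, 244.2, 174.0]
tcp_rot: [-0.001, 0.638, 0.77, -0.001]
force: [0.1, -0.1, 0.6]
width: 0.3
t 9.2 pos [476.3 244.2 174. ] F [ 0.1 -0.1  0.6] w 0.3 q [ 0.28  0.05  1.98 -0.    1.12  0.1 ]
shift cm [-0.08  0.11  0.2 ] turn [-0.003  0.     0.002]
```

View pics/b1.png

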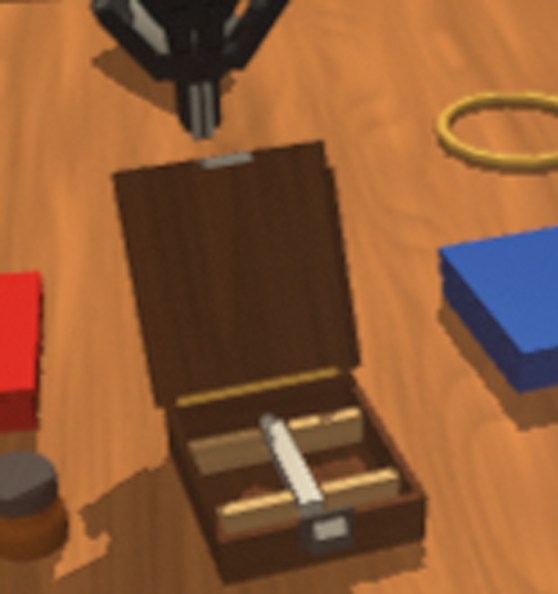

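```bash
cat > tab.py <<'E'
import numpy as np
C=np.array([512.4,56.8]);h=np.radians(100.6);a=np.array([np.cos(h),np.sin(h)]);b=np.array([np.sin(h),-np.cos(h)])
def tcp(th):  # TCP case-y,z
    if th>np.pi/2:
        f=(th-np.pi/2)/.466
        return 70-152*np.cos(th)+8*np.sin(th)+11, 186-f*20
    r=138+12*min(1,(np.pi/2-th)/1.35)
    return 70-r*np.cos(th)+8*np.sin(th)+11, 35+r*np.sin(th)+8*np.cos(th)+11
if __name__=="__main__":
    for th in [2.04,1.95,1.85,1.75,1.65,1.57,1.5,1.4,1.3,1.2,1.1,1,.9,.8,.7,.6,.5,.4,.35,.3,.25,.2,.15,.1,.05]:
        y,z=tcp(th);print(th,round(y,1),round(z,1))
E
cat > st.py <<'E'
from h import *
from tab import *
s=observe();r=s["eef_pos"][:2]-C;F=s["force"]
print("t %.2f case x %.1f y %.1f z %.1f  F a %.1f b %.1f z %.1f"%(s["time"],r@b,r@a,s["eef_pos"][2],F[:2]@a,F[:2]@b,F[2]))
E
python3 tab.py; python3 st.py
```

```text
2.04 156.9 165.9
1.95 144.7 169.7
1.85 130.6 174.0
1.75 116.0 178.3
1.65 101.0 182.6
1.57 88.9 184.0
1.5 79.2 184.8
1.4 65.2 184.8
1.3 51.1 183.4
1.2 37.3 180.6
1.1 23.6 176.3
1 10.4 170.7
0.9 -2.2 163.7
0.8 -14.2 155.5
0.7 -25.3 146.0
0.6 -35.5 135.4
0.5 -44.6 123.7
0.4 -52.6 111.2
0.35 -56.1 104.6
0.3 -59.3 97.8
0.25 -62.1 90.8
0.2 -64.4 83.6
0.15 -66.1 76.3
0.1 -67.5 68.9
0.05 -68.4 61.5
t 9.25 case x 0.1 y 190.9 z 175.7  F a 0.8 b 0.8 z 0.4
```

```bash
python3 -m pendant '[[0,[-1,0,0.9],[0,0,0]],[0,[-2,0,0.9],[0,0,0]],[0,[-2.6,0,0.9],[0,0,0]],[0,[-2.9,0,0.9],[0,0,0]],[0,[-3.2,0,0.9],[0,0,0]]]'|grep force;python3 st.py; python3 -m pendant '[[0,[-0.2,0,0],[0,0,0]],[0,[-0.4,0,0],[0,0,0]],[0,[-0.6,0,0],[0,0,0]],[0,[-0.8,0,0],[0,0,0]],[0,[-1.0,0,0],[0,0,0]]]'|grep force;python3 st.py
```

```text
force: [-0.1, 0.7, 0.4]
t 9.75 case x 0.1 y 158.6 z 166.7  F a 0.7 b 0.0 z 0.4
force: [0.3, 1.0, 0.4]
t 10.25 case x -0.2 y 148.9 z 166.1  F a 1.0 b 0.4 z 0.4
```

```bash
python3 -m pendant '[[0,[-0.36,0,-0.15],[0,0,0]],[0,[-0.72,0,-0.3],[0,0,0]],[0,[-1.1,0,-0.45],[0,0,0]],[0,[-1.46,0,-0.6],[0,0,0]],[0,[-1.8,0,-0.8],[0,0,0]]]'|grep force;python3 st.py; python3 - <<'E'
from h import *
p,d=viewer.capture("side");cv2.imwrite("pics/b2.png",cv2.resize(p[50:215,225:380,::-1],None,fx=3.6,fy=3.6,interpolation=cv2.INTER_CUBIC))
E
```

```text
force: [0.3, 0.6, -0.9]
t 10.75 case x -0.4 y 130.5 z 173.9  F a 0.5 b 0.4 z -0.9
```

View pics/b2.png

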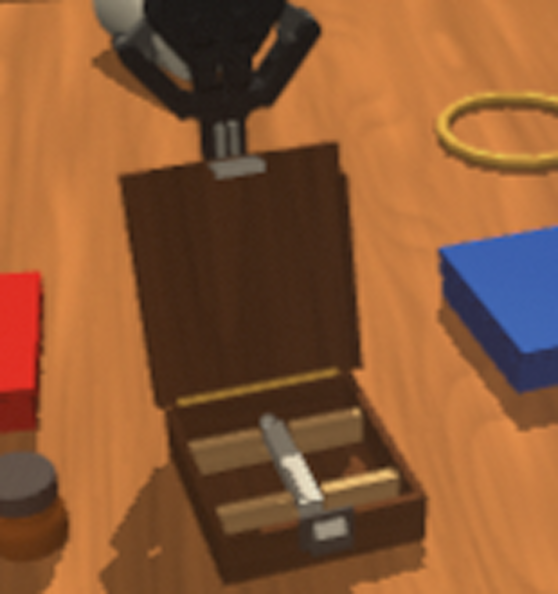

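The lid has moved (edge now at (235,160) in the crop, earlier (220,155)), so the fingers are pushing it. Continuing along the arc.

```bash
python3 -m pendant '[[0,[-0.6,0,-0.18],[0,0,0]],[0,[-1.2,0,-0.36],[0,0,0]],[0,[-1.8,0,-0.54],[0,0,0]],[0,[-2.4,0,-0.72],[0,0,0]],[0,[-3.0,0,-0.87],[0,0,0]]]'|grep force;python3 st.py; python3 -m pendant '[[0,[-0.6,0,-0.1],[0,0,0]],[0,[-1.2,0,-0.14],[0,0,0]],[0,[-1.8,0,-0.2],[0,0,0]],[0,[-2.4,0,-0.22],[0,0,0]],[0,[-3.0,0,-0.22],[0,0,0]]]'|grep force;python3 st.py
```

```text
force: [0.0, 0.1, -2.1]
t 11.30 case x -0.2 y 100.4 z 182.9  F a 0.1 b 0.1 z -2.1
force: [-0.2, 0.8, -0.8]
t 11.80 case x -0.1 y 70.5 z 184.9  F a 0.8 b -0.1 z -0.8
```

```bash
python3 -m pendant '[[0,[-0.6,0,0.01],[0,0,0]],[0,[-1.2,0,0.07],[0,0,0]],[0,[-1.8,0,0.14],[0,0,0]],[0,[-2.5,0,0.25],[0,0,0]],[0,[-3.1,0,0.39],[0,0,0]]]'|grep force;python3 st.py; python3 -m pendant '[[0,[-0.6,0,0.15],[0,0,0]],[0,[-1.2,0,0.34],[0,0,0]],[0,[-1.8,0,0.57],[0,0,0]],[0,[-2.4,0,0.82],[0,0,0]],[0,[-3.0,0,1.1],[0,0,0]]]'|grep force;python3 st.py; python3 - <<'E'
from h import *
p,d=viewer.capture("side");cv2.imwrite("pics/b3.png",cv2.resize(p[30:215,225:380,::-1],None,fx=3.2,fy=3.2,interpolation=cv2.INTER_CUBIC))
E
```

```text
force: [0.2, 0.1, -0.3]
t 12.30 case x 0.0 y 39.4 z 181.0  F a 0.1 b 0.2 z -0.3
force: [-0.3, 1.1, -0.2]
t 12.80 case x 0.0 y 9.5 z 169.9  F a 1.1 b -0.1 z -0.2
```

View pics/b3.png

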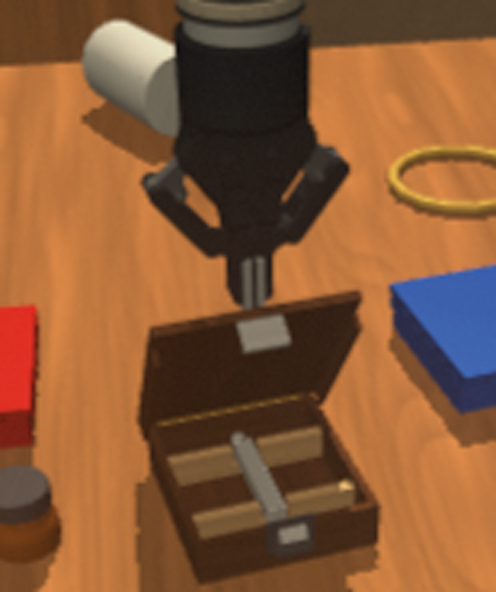

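```bash
python3 -m pendant '[[0,[-0.4,0,0.2],[0,0,0]],[0,[-0.8,0,0.45],[0,0,0]],[0,[-1.2,0,0.75],[0,0,0]],[0,[-1.6,0,1.1],[0,0,0]],[0,[-1.95,0,1.44],[0,0,0]]]'|grep force;python3 st.py; python3 -m pendant '[[0,[-0.47,0,0.35],[0,0,0]],[0,[-0.92,0,0.73],[0,0,0]],[0,[-1.36,0,1.13],[0,0,0]],[0,[-1.77,0,1.56],[0,0,0]],[0,[-2.15,0,2.0],[0,0,0]]]'|grep force;python3 st.py; python3 - <<'E'
from h import *
p,d=viewer.capture("side");cv2.imwrite("pics/b4.png",cv2.resize(p[30:215,225:380,::-1],None,fx=3.2,fy=3.2,interpolation=cv2.INTER_CUBIC))
E
```

```text
force: [0.1, -0.5, 1.2]
t 13.35 case x 0.2 y -10.0 z 155.5  F a -0.5 b 0.0 z 1.2
force: [-0.3, 1.4, 0.3]
t 13.85 case x 0.0 y -31.4 z 135.2  F a 1.4 b -0.0 z 0.3
```

View pics/b4.png

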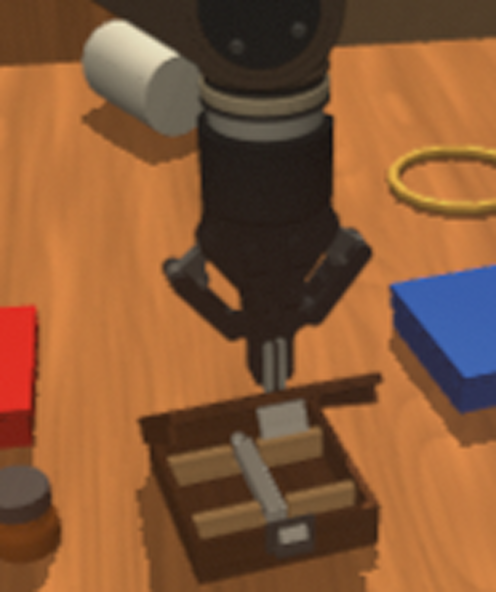

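```bash
python3 -m pendant '[[0,[-0.4,0,0.45],[0,0,0]],[0,[-0.78,0,0.92],[0,0,0]],[0,[-1.14,0,1.4],[0,0,0]],[0,[-1.49,0,1.9],[0,0,0]],[0,[-1.8,0,2.4],[0,0,0]]]'|grep force;python3 st.py; python3 -m pendant '[[0,[-0.17,0,0.25],[0,0,0]],[0,[-0.33,0,0.5],[0,0,0]],[0,[-0.48,0,0.75],[0,0,0]],[0,[-0.62,0,1.0],[0,0,0]],[0,[-0.75,0,1.25],[0,0,0]]]'|grep force;python3 st.py; python3 - <<'E'
from h import *
p,d=viewer.capture("side");cv2.imwrite("pics/b5.png",cv2.resize(p[90:215,255:365,::-1],None,fx=4.6,fy=4.6,interpolation=cv2.INTER_CUBIC))
E
```

```text
force: [1.1, 0.9, 0.3]
t 14.40 case x 0.2 y -49.3 z 111.2  F a 0.7 b 1.3 z 0.3
force: [-0.2, 1.2, -0.0]
t 14.90 case x 0.2 y -56.6 z 99.0  F a 1.2 b 0.0 z -0.0
```

View pics/b5.png

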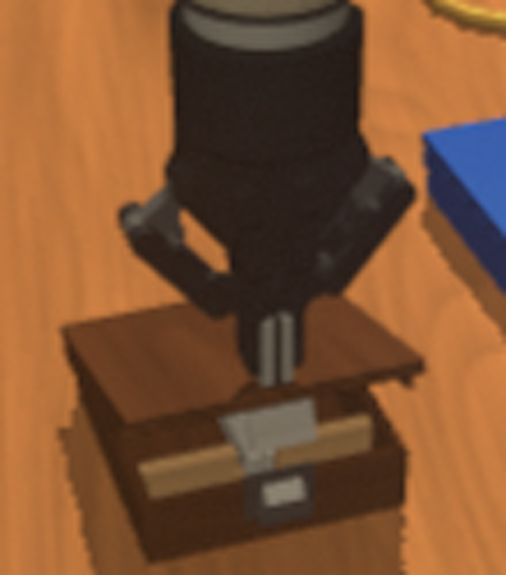

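```bash
python3 -m pendant '[[0,[-0.05,0,0.1],[0,0,0]],[0,[-0.1,0,0.2],[0,0,0]],[0,[-0.14,0,0.3],[0,0,0]],[0,[-0.18,0,0.4],[0,0,0]],[0,[-0.22,0,0.5],[0,0,0]]]'|grep force;python3 st.py; python3 -m pendant '[[0,[-0.04,0,0.1],[0,0,0]],[0,[-0.08,0,0.2],[0,0,0]],[0,[-0.12,0,0.3],[0,0,0]],[0,[-0.15,0,0.4],[0,0,0]],[0,[-0.18,0,0.5],[0,0,0]]]'|grep force;python3 st.py
```

```text
force: [-0.2, 0.4, 0.5]
t 15.45 case x 0.2 y -58.8 z 94.1  F a 0.5 b -0.1 z 0.5
force: [0.2, 0.6, -0.0]
t 15.95 case x 0.2 y -60.6 z 89.1  F a 0.5 b 0.3 z -0.0
```

```bash
python3 -m pendant '[[0,[-0.03,0,0.1],[0,0,0]],[0,[-0.06,0,0.2],[0,0,0]],[0,[-0.09,0,0.3],[0,0,0]]]'|grep force;python3 st.py; python3 -m pendant '[[0,[-0.03,0,0.1],[0,0,0]],[0,[-0.06,0,0.2],[0,0,0]]]'|grep force;python3 st.py
```

```text
force: [-1.0, 0.5, 0.5]
t 16.25 case x 0.2 y -61.5 z 86.1  F a 0.7 b -0.8 z 0.5
force: [0.6, 0.6, 0.8]
t 16.45 case x 0.2 y -62.1 z 84.1  F a 0.5 b 0.7 z 0.8
```

```bash
for i in 1; do python3 -m pendant '[[0,[-0.03,0,0.1],[0,0,0]],[0,[-0.06,0,0.2],[0,0,0]]]'|grep force;python3 st.py; done;  python3 -m pendant '[[0,[-0.03,0,0.1],[0,0,0]],[0,[-0.05,0,0.2],[0,0,0]]]'|grep force;python3 st.py
```

```text
force: [0.4, 0.2, 0.6]
t 16.65 case x 0.2 y -62.7 z 82.1  F a 0.1 b 0.4 z 0.6
force: [-0.4, 0.2, 0.6]
t 16.85 case x 0.2 y -63.2 z 80.1  F a 0.2 b -0.4 z 0.6
```

```bash
python3 -m pendant '[[0,[-0.03,0,0.1],[0,0,0]],[0,[-0.05,0,0.2],[0,0,0]]]'|grep force;python3 st.py;  python3 -m pendant '[[0,[-0.03,0,0.1],[0,0,0]],[0,[-0.05,0,0.2],[0,0,0]]]'|grep force;python3 st.py
python3 - <<'E'
from h import *
p,d=viewer.capture("side");cv2.imwrite("pics/b6.png",cv2.resize(p[90:215,255:365,::-1],None,fx=4.6,fy=4.6,interpolation=cv2.INTER_CUBIC))
E
```

```text
force: [0.6, 1.1, 0.6]
t 17.05 case x 0.2 y -63.7 z 78.1  F a 0.9 b 0.8 z 0.6
force: [-0.0, 0.8, 1.1]
t 17.25 case x 0.2 y -64.2 z 76.1  F a 0.7 b 0.1 z 1.1
```

View pics/b6.png

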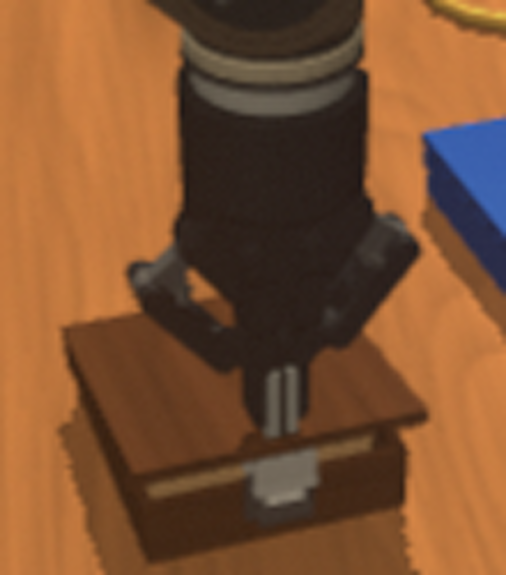

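```bash
python3 -m pendant '[[0,[-0.02,0,0.1],[0,0,0]],[0,[-0.04,0,0.2],[0,0,0]]]'|grep force;python3 st.py
```

```text
force: [-0.8, 0.4, 4.5]
t 17.50 case x 0.3 y -64.5 z 74.4  F a 0.6 b -0.7 z 4.5
```

```bash
python3 -m pendant '[[0,[-0.02,0,0.1],[0,0,0]],[0,[-0.04,0,0.2],[0,0,0]]]'|grep force;python3 st.py
```

```text
force: [-3.0, 1.9, 8.7]
t 17.70 case x 0.4 y -64.8 z 73.3  F a 2.4 b -2.6 z 8.7
```

```bash
python3 -m pendant '[[0,[-0.02,0,0.1],[0,0,0]]]'|grep force;python3 st.py;python3 -m pendant '[[0,[-0.02,0,0.1],[0,0,0]]]'|grep force;python3 st.py
```

```text
force: [-3.8, 2.3, 9.3]
t 17.80 case x 0.4 y -64.9 z 72.5  F a 3.0 b -3.3 z 9.3
force: [-3.0, 1.7, 8.5]
t 17.90 case x 0.4 y -65.1 z 71.6  F a 2.2 b -2.6 z 8.5
```

```bash
python3 -m pendant '[[0,[0,0,0.1],[0,0,0]]]'|grep force;python3 st.py
```

```text
force: [-4.5, 1.8, 10.1]
t 18.00 case x 0.5 y -65.2 z 70.7  F a 2.6 b -4.0 z 10.1
```

```bash
python3 -m pendant '[[0,[0,0,0.1],[0,0,0]]]'|grep force;python3 st.py
```

```text
force: [-4.7, 0.3, 10.1]
t 18.10 case x 0.4 y -65.4 z 69.8  F a 1.1 b -4.6 z 10.1
```

```bash
python3 -m pendant '[[0,[0,0,0.1],[0,0,0]]]'|grep force;python3 st.py
```

```text
force: [-4.2, 0.6, 10.0]
t 18.20 case x 0.5 y -65.5 z 68.8  F a 1.3 b -4.0 z 10.0
```

```bash
python3 - <<'E'
from h import *
p,d=viewer.capture("side");cv2.imwrite("pics/b7.png",cv2.resize(p[110:215,265:365,::-1],None,fx=5.5,fy=5.5,interpolation=cv2.INTER_CUBIC))
E
python3 st.py
```

```text
t 18.25 case x 0.4 y -65.5 z 68.6  F a -0.1 b -3.2 z 7.6
```

View pics/b7.png

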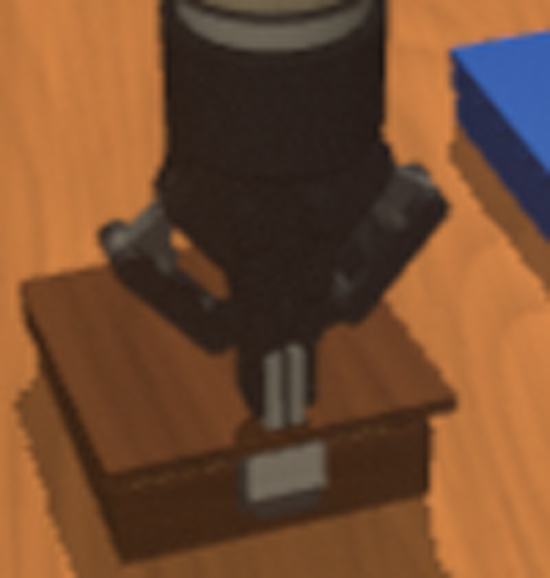

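```bash
python3 -m pendant '[[0,[0,0,0.1],[0,0,0]]]'|grep force;python3 st.py
```

```text
force: [-4.3, 0.1, 9.8]
t 18.35 case x 0.5 y -65.6 z 67.9  F a 0.8 b -4.2 z 9.8
```

```bash
python3 -m pendant '[[0,[0,0,0.1],[0,0,0]]]'|grep force;python3 st.py
```

```text
force: [-3.8, 0.2, 11.7]
t 18.45 case x 0.5 y -65.7 z 67.0  F a 0.9 b -3.7 z 11.7
```

```bash
python3 -m pendant '[[0,[0,0,0.1],[0,0,0]]]'|grep force;python3 st.py
```

```text
force: [-5.5, -0.2, 12.7]
t 18.55 case x 0.5 y -65.9 z 66.1  F a 0.8 b -5.5 z 12.7
```

```bash
python3 -m pendant '[[0,[0,0,0.07],[0,0,0]]]'|grep force;python3 st.py
```

```text
force: [-4.0, -0.8, 9.7]
t 18.65 case x 0.5 y -65.9 z 65.4  F a -0.1 b -4.1 z 9.7
```

```bash
python3 -m pendant '[[0,[0,0,0.07],[0,0,0]]]'|grep force;python3 st.py
```

```text
force: [-5.3, -1.5, 10.8]
t 18.75 case x 0.5 y -66.1 z 64.6  F a -0.6 b -5.5 z 10.8
```

```bash
python3 -m pendant '[[0,[0,0,0.06],[0,0,0]]]'|grep force;python3 st.py
```

```text
force: [-0.1, -0.3, -0.1]
t 18.85 case x 0.8 y -66.0 z 63.5  F a -0.2 b -0.1 z -0.1
```

```bash
python3 -m pendant '[[0,[0,0,0.06],[0,0,0]]]'|grep force;python3 st.py
```

```text
force: [0.3, 0.8, -0.7]
t 18.95 case x 0.4 y -65.6 z 61.7  F a 0.8 b 0.5 z -0.7
```

The force dropped from 12 N to 0 in one step, which is the click. Backing off straight up and verifying.

```bash
python3 -m pendant '[[0,[0,0,-0.5],[0,0,0]],[0,[0,0,-2],[0,0,0]],[0,[0,0,-6],[0,0,0]],[0,[0,0,-11],[0,0,0]],[0,[0,0,-16],[0,0,0]]]';python3 -m pendant '[[0,[-5,0,0],[0,0,0]],[0,[-10,0,0],[0,0,0]],[0,[-15,0,0],[0,0,0]],[0,[-15,0,0],[0,0,0]]]';python3 -m pendant '[[0,[0,0,0],[0,0,0]],[0,[0,0,0],[0,0,0]],[0,[0,0,0],[0,0,0]]]'|grep force; python3 - <<'E'
from ov import *
for nm in("side","top"):
    p,d=viewer.capture(nm)
    o=(265,110) if nm=="side" else (225,165)
    cv2.imwrite(f"pics/f_{nm}.png",cv2.resize(p[o[1]:o[1]+105,o[0]:o[0]+110,::-1],None,fx=5,fy=5,interpolation=cv2.INTER_CUBIC))
    v,u=np.mgrid[o[1]:o[1]+105,o[0]:o[0]+110];v=v.ravel();u=u.ravel();g=d[v,u]>0;v=v[g];u=u[g];X=world(nm,u,v,d[v,u])
    h=np.radians(100.6);a=np.array([np.cos(h),np.sin(h)]);b=np.array([np.sin(h),-np.cos(h)])
    r=X[:,:2]-([509.2,57.9] if nm=="side" else [512.2,58]);A=r@a;B=r@b;Z=X[:,2]
    q=(abs(B)<58)&(A>-75)&(A<60)&(Z>36)&(Z<80)
    k=np.polyfit(A[q],Z[q],1)
    for _ in range(4):
        g=abs(Z-np.polyval(k,A))<3; k=np.polyfit(A[q&g],Z[q&g],1)
    print(nm,"lid slope angle",-np.arctan(k[0]),"z at hinge",np.polyval(k,70),"front",np.polyval(k,-75),(q&g).sum(),q.sum())
    for k in("case","lid","punch_mid"):print([ (round(x["confidence"],2),np.round(x["rect"]).tolist()) for x in viewer.search_frame(nm,k)])
E
```

```text
time: 19.45
eef_pos: [524.1, -7.3, 223.9]
tcp_rot: [-0.0, 0.638, 0.77, -0.0]
force: [1.2, 0.3, 0.5]
width: 0.3
time: 19.85
eef_pos: [553.3, -160.0, 223.2]
tcp_rot: [0.002, 0.64, 0.768, -0.0]
force: [-0.0, 0.4, 0.1]
width: 0.0
force: [0.4, 0.4, 0.4]
side lid slope angle 0.04721978979409819 z at hinge 43.100772873310675 front 49.95273577737364 1832 1832
[(0.84, [390.0, 137.0, 57.0, 47.0]), (0.75, [206.0, 150.0, 67.0, 48.0]), (0.61, [308.0, 181.0, 77.0, 60.0])]
[(0.97, [393.0, 134.0, 58.0, 42.0]), (0.95, [205.0, 148.0, 62.0, 41.0]), (0.93, [310.0, 179.0, 81.0, 54.0])]
[(0.97, [268.0, 309.0, 69.0, 51.0]), (0.57, [378.0, 239.0, 19.0, 23.0])]
top lid slope angle 0.049301673212599595 z at hinge 43.54835886146911 front 50.70289915650814 2481 2888
[(0.98, [224.0, 126.0, 68.0, 67.0]), (0.68, [288.0, 217.0, 71.0, 69.0]), (0.61, [210.0, 315.0, 77.0, 67.0])]
[(0.96, [225.0, 128.0, 68.0, 65.0]), (0.83, [288.0, 215.0, 70.0, 71.0]), (0.66, [214.0, 318.0, 71.0, 68.0])]
[(0.95, [422.0, 261.0, 31.0, 51.0])]
```

View pics/f_side.png

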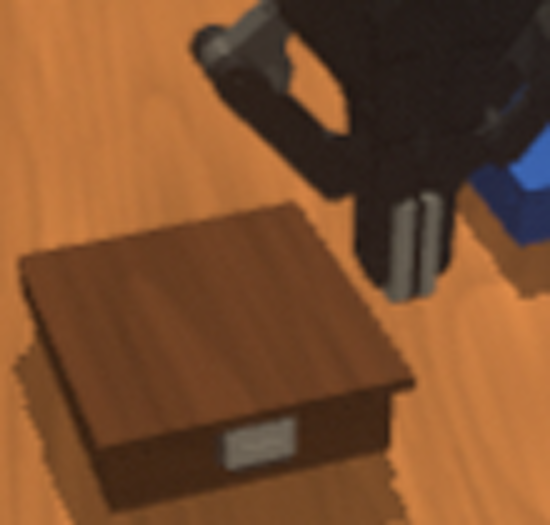

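View pics/f_top.png

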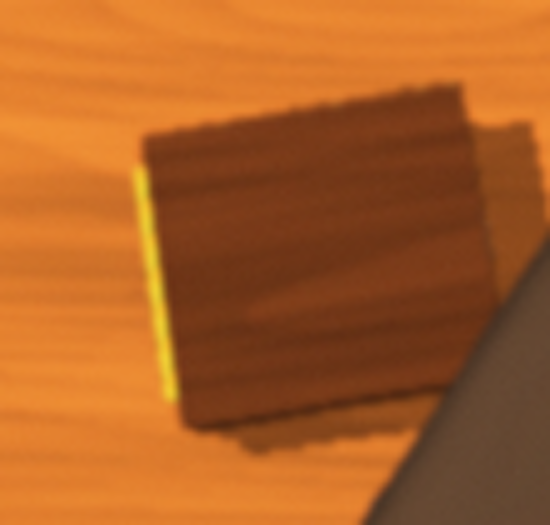

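The lid is shut: both cameras give an angle of about 0.048 rad. The tool is well clear, so I'm handing in.

```bash
python3 -c "
from cell import robot
print(robot.sign_off())"
```

```text
the job is handed in; nothing more can be done
None
```

The punch is in its case with the lid clicked shut, and I handed the job in at about 20 s of the 69 s allowed. No verdict came back.

- **Punch:** I picked up the middle-sized one and laid it in both notches. After release it measured centred within about 1 mm, level, with its top at 28 mm. That check came before the lid closed; the closed lid hides the punch now.
- **Lid:** I swept it over with shut fingers and pressed near its free edge in steps of 1 mm or less. Total force peaked at about 14 N, then fell from 12 N to 0 at the click, and I stopped within 2 mm of it. With the arm backed off, the lid angle reads 0.047 rad (side camera) and 0.049 rad (top camera). That is under the 0.097 limit and inside the range for a lid held by its catch.
- **Hammer, cup, jar:** I did not touch any of them, but I did not re-measure their positions at the end.
- **Disagreements:** The two cameras differed by about 3 mm on the case's x position, and the arm's pose reading wandered by 1–2 mm. I therefore placed the punch relative to the case using the side camera alone. During the press I also felt an unexplained sideways force of up to 5.5 N, which vanished at the click.

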